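# Stop the rocking heater with a wedge

### The arm

A 7-joint arm with a two-finger parallel gripper is mounted at the origin on the work surface. World frame = base frame: x ahead of the robot, y to its left, z up, the work surface at z = 0. Lengths are in m, angles in rad, forces in N, time in s.
With the tool pointing down it reaches from about 0.425 to 0.825 m from the base axis. Payload 3.6 kg.
Tool frame: the origin (TCP) lies at the very end of the fingers, on their centre line; the grasp point (between the pads) lies env.grasp_offset behind it (env.grasp_offset is the distance from the TCP to the grasp point, in m); z points along the fingers, y is the line along which they close (so a half turn about z gives the same grasp; the last joint's range is limited). The gripper opens to 93 mm and grips with 3 to 60 N. Pads are 15 mm wide; open, the fingers measure 128 mm over their backs; the gripper's body (75 mm by 188 mm) begins 65 mm behind the grasp point.
Start: joints at [-0.026, 0.615, -0.013, 1.423, 0.008, 1.103, -0.04], TCP at [0.65, 0, 0.219] pointing down, gripper open.
Joint ranges: [-3.12, 3.12], [-0.3, 2.06], [-1.34, 1.32], [0.26, 2.42], [-1.36, 4.5], [0.01, 1.98], [-2.84, 2.84]. Speed limits (rad/s): [2.79, 2.79, 3.14, 3.14, 3.14, 3.14, 3.14].

### API

Orientations are given as a unit quaternion [x, y, z, w].
In Python, from rig import sensors, viewer, order, models, env gives the robot as it stands.
- The arm moves only by the tool send_rows, never from a script. Its argument "targets" is one flat list of numbers, 4 for each row, row after row: the shift along the world's x, y, z in cm, then the turn about the world's z in rad. In form: [dx, dy, dz, twist, dx, dy, dz, twist, ...]. A call has 1 to 12 rows; each row shifts and turns the commanded pose from where the row before left it; what a row does not reach is not made up. A row lasts 1/12 s, in which the tool goes at most 41.7 mm and 7.16 degrees, less where a joint would pass 70% of its speed; a pose out of reach is approached as far as the arm can. A call is refused whole if a number of a shift passes 4.17 or a number of a turn 0.125, either way. A call with a gripper value outside its range is refused whole. "jaw" is the closure in counts, from 0 (fully open) to 255 (shut), set as the call begins (left out, the last holds). The fingers move at their own pace and stop on an object; "squeeze" is the grip in N (left out, the last holds). Time passes only in rows, so rows that do not move let the fingers close. It gives the time, the measured TCP pose, the force, the opening and the grip force at its end, in the units of the state.
- sensors.get_obs(): the state, without advancing time (a new reading comes with each control period).
- viewer.get_image(name): name is "scene" or "side" or "wrist"; returns a dict with "pixels" (400x640x3 uint8, red, green, blue), "intrinsics" (3x3 intrinsics, pixels), "k1" (the pictures are not rectified: a ray, as slopes to the right and down, at radius r is drawn at 1 + k1 r^2 times it, then the intrinsics apply), "camera_from_world" (4x4, takes a point from world to camera coordinates). Camera axes: x right, y down, z forward; pixel columns grow to the right and rows downward; lengths in m; the calibration is good to about 2 mm. A picture is of the moment at which its call begins. There is no depth.
- order.hand_in(): hands the job in; it is judged then, once.
Trained networks look in a picture, given as the dict that the camera call returned (one of the last four; its "shot" number tells which), for a name from the list of things; names that differ only in an ending like _2 or _b are one class to them, and where a whole thing is asked for, a point or a joint stands for the part that bears it (a point fixed in the world has none). Each returns a list of dicts, best first, with "p" (0 to 1); they miss things now and then, are a little off and sometimes report something else, mostly with a low value. They report only what shows in the picture. A call takes as long as a camera call.
- models.recognise(picture, target): "at" ([x, y, z] in m, in world coordinates, good to about 4 mm: the middle of the surface that is visible of it).
- models.outline_of(picture, target): "region" (400x640 bool, what is visible of it).
The state is a dict: "t": time; "joint_positions": joint angles; "joint_velocities": joint speeds; "effort": joint torques, N m; "position": TCP position; "tool_rot": TCP orientation; "ft_force": force on the tool from outside, world axes, zero at the start; "moment": the same for the moment, N m; "finger_gap": finger opening in m; "grip_force": force on a finger pad.
Only numpy, scipy, OpenCV 4.12 (cv2) and the standard library are available. Lean on these libraries where they do the work, as an engineer would, in place of code of your own. Each camera call takes 0.05 s, during which the arm holds its last target. There are 200 camera calls.

### The job

The block heater on the bench rocks because the foot under its yellow-dotted corner has lost its rubber pad: press down on the yellow dot with a fingertip to feel it rock, then let go. With the fingertips push the orange wedge along the bench, thin end first and without picking it up, under that foot until it sits snug and the heater stands level and no longer rocks, and take the fingers off it. Then press the yellow dot again, firmly (about 10 N), to prove it steady, and finish while still pressing; do not shove the heater along the bench, lift anything or disturb the other things.

Things in the scene. Friction and masses are not known exactly. Their poses are not given: they have to be found in the camera images.
- heater: Block heater: cream box with blue band, loose, 2 to 3.6 kg. 240 (x) by 200 (y), from 22 to 102 mm above the bench; on its flat top an aluminium block 12 mm high spans x -100 to 20, y -10 to 70 mm. Origin: on the bench under its centre, z up. It stands level on three feet 28 mm across at (90, 75), (-90, 75), (-90, -75) mm; the fourth, at (90, -75), is 10 mm short.
- dot (a point): Yellow dot, 24 mm across, on the heater's flat top above the short foot, at (90, -75, 102) mm in the heater's frame. While nothing props the foot, a press of 3 to 6 N here tips the heater about the line through (90, 75) and (-90, -75): the dot sinks 9 mm and swings 9 mm outwards, then stops hard (a finger that does not follow outwards drags and feels up to 20 N). Let go, it comes back up.
- short_foot (a point): Middle of the underside of the short foot, 10 mm above the bench while the heater stands level. 28 mm across; its side nearest the wedge lies 11 mm inside the heater's -y face.
- wedge: Loose orange plastic wedge, 80 g, 120 mm long (y), 50 mm wide (x), sloping evenly from 19 mm high at the thick end to 3 mm at the thin end (y = 60 mm). Origin: middle of its underside, on the bench. It lies off the heater's -y side, thin end towards the short foot, up to 15 mm to the side of the foot's line and turned up to 0.15 rad.
- wedge_back (a point): Middle of the wedge's flat upright thick end, at (0, -60, 10) mm in the wedge's frame: push here. It slides with under 1 N. Snug with its thin end 52 mm past the near edge of the foot, this point about 57 mm out from the heater's -y face: there the push needs 5 N or more; over 15 N lifts or shoves the heater. It does not slip back.
- petri: Petri dish, 92 mm across, 17 mm high; origin at its underside. Leave alone.
- vial: Small glass vial with blue cap, 26 mm across, 45 mm high; origin at its underside. Leave alone.
- reagent: Amber bottle, 68 mm across, 150 mm high; origin at its underside. Leave alone.
- beaker: Glass beaker, 72 mm across, 95 mm high; origin at its underside. Leave alone.
- rack: Blue rack of test tubes, 220 by 70 mm, 120 mm high; origin at its underside. Leave alone.

How it is judged:
By the outcome, as a careful person would: the job done as asked, in the order asked, and still so for the second after the job is handed in, while the arm keeps its last pose, push and grip.
It also fails if it takes over 69 s, if anything falls off the work surface, if the arm or the gripper's body presses on something with over 40 N, if the wrist force passes 120 N, or if a joint passes its speed limit or range.

## Working session

There is one attempt and no reset: what is moved stays moved. The work goes in short steps, Python scripts to look and compute and a tool call to move; the robot and the scene stay as the last step left them, time stands still between calls to the robot, and variables do not carry over. Pictures are saved under pics/ and viewed, at most 10 in all, crops included, and the job is handed in when it is done.

Besides the shell and the picture viewer there is one more tool, called in YAML: its name, and indented under it one key for each argument. send_rows: Moves the arm, as the interface text tells. Its arguments: {"type":"object","properties":{"targets":{"type":"array"},"jaw":{"type":"number"},"squeeze":{"type":"number"}},"required":["targets"]}

```bash
mkdir -p pics; cat > h.py <<'E'
import numpy as np,cv2
from rig import sensors, viewer, order, models, env
def ray(im,px):
    K=np.array(im["intrinsics"]);T=np.array(im["camera_from_world"])
    px=np.atleast_2d(np.array(px,float))
    u=cv2.undistortPoints(px[:,None,:],K,np.array([im["k1"],0,0,0,0.]))[:,0]
    d=np.c_[u,np.ones(len(u))]@T[:3,:3]
    c=-T[:3,:3].T@T[:3,3]
    return c,d
def at_z(im,px,z):
    c,d=ray(im,px)
    return c+d*((z-c[2])/d[:,2])[:,None]
def proj(im,P):
    T=np.array(im["camera_from_world"]);P=np.atleast_2d(P).astype(float)
    r=cv2.Rodrigues(T[:3,:3])[0]
    return cv2.projectPoints(P,r,T[:3,3],np.array(im["intrinsics"]),np.array([im["k1"],0,0,0,0.]))[0][:,0]
def save(im,n): cv2.imwrite("pics/"+n,np.array(im["pixels"])[:,:,::-1])
E
python3 - <<'E'
from h import *
np.set_printoptions(precision=3,suppress=True)
for n in ["scene","side","wrist"]:
    im=viewer.get_image(n);save(im,n+"0.png")
    print(n)
    for t in ["heater","dot","wedge","wedge_back","petri","vial","reagent","beaker","rack"]:
        r=models.recognise(im,t)
        print(t,[(np.array(x["at"]),round(x["p"],2)) for x in r[:2]])
    for t in ["wedge","dot"]:
        r=models.outline_of(im,t)
        if r: np.save(f"{n}_{t}.npy",r[0]["region"]); c=cv2.minAreaRect(np.argwhere(r[0]["region"])[:,::-1].astype(np.float32)); print(t,cv2.boxPoints(c).round(),r[0]["p"])
            
    np.savez(n+"_cal.npz",**{k:im[k] for k in["intrinsics","k1","camera_from_world"]})
o=sensors.get_obs();print(o,env.grasp_offset)
E
```

```text
scene
heater [(array([0.566, 0.049, 0.099]), 0.59)]
dot [(array([0.568, 0.052, 0.102]), 0.62)]
wedge [(array([ 0.672, -0.059,  0.013]), 0.91)]
wedge_back [(array([ 0.667, -0.055,  0.009]), 0.97)]
petri []
vial [(array([ 0.767, -0.053,  0.044]), 0.64), (array([ 0.67 , -0.055,  0.011]), 0.28)]
reagent [(array([ 0.482, -0.417,  0.094]), 0.63)]
beaker [(array([ 0.663, -0.419,  0.061]), 0.9), (array([ 0.486, -0.419,  0.092]), 0.46)]
rack [(array([0.437, 0.428, 0.068]), 0.58)]
wedge [[291. 260.]
 [316. 223.]
 [334. 235.]
 [309. 272.]] 0.79
dot [[266. 174.]
 [308. 110.]
 [389. 164.]
 [347. 227.]] 0.68
side
heater [(array([0.497, 0.072, 0.101]), 0.7)]
dot [(array([0.491, 0.074, 0.104]), 0.67)]
wedge [(array([ 0.665, -0.065,  0.012]), 0.67)]
wedge_back [(array([ 0.66 , -0.064,  0.014]), 0.89)]
petri [(array([ 0.522, -0.115,  0.019]), 0.88)]
vial [(array([ 0.756, -0.057,  0.03 ]), 0.45)]
reagent [(array([ 0.449, -0.441,  0.088]), 0.82), (array([0.406, 0.43 , 0.065]), 0.16)]
beaker [(array([ 0.658, -0.425,  0.07 ]), 0.78), (array([ 0.524, -0.115,  0.017]), 0.5)]
rack [(array([0.405, 0.43 , 0.06
[... 387 characters left out ...]

reagent [(array([ 0.76 , -0.041,  0.045]), 0.19)]
beaker []
rack []
wedge [[295. 180.]
 [340. 167.]
 [370. 273.]
 [325. 286.]] 0.81
dot [[ -2.   0.]
 [303. -63.]
 [348. 150.]
 [ 42. 214.]] 0.64
{'t': 1.8, 'joint_positions': array([-0.027,  0.615, -0.013,  1.423,  0.008,  1.103, -0.04 ]), 'joint_velocities': array([-0.002, -0.001, -0.001,  0.   , -0.   ,  0.002,  0.001]), 'effort': array([  0.   , -45.881,   0.209, -16.603,  -0.061,   0.013,   0.   ]), 'position': array([0.65 , 0.   , 0.219]), 'tool_rot': array([ 0.707,  0.707,  0.   , -0.   ]), 'ft_force': array([ 0.255,  0.526, -0.778]), 'moment': array([ 0.008, -0.049,  0.012]), 'grip_force': 0.0, 'finger_gap': 0.09277449289214859} 0.0188
```

View pics/scene0.png

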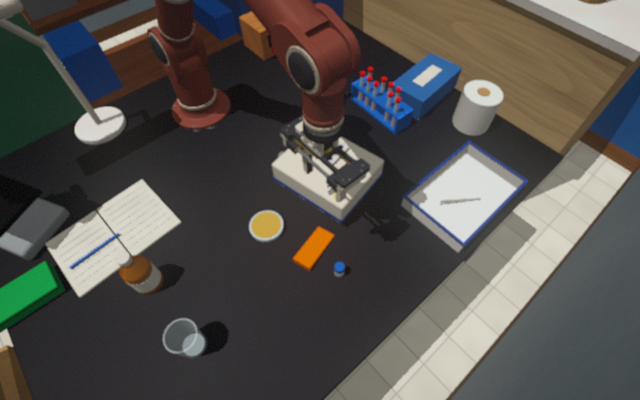

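View pics/wrist0.png

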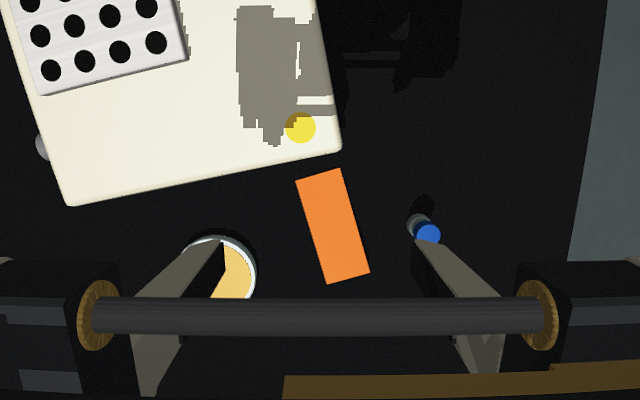

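View pics/side0.png

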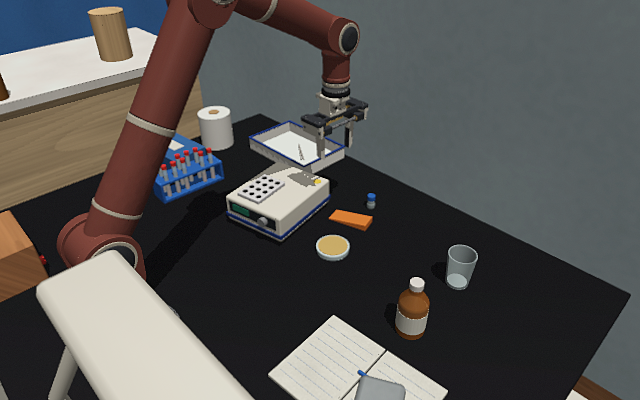

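The wrist view shows the dot at about (300,128), heater top corners at (342,150) and (70,206), and the wedge with thin end (295,181)-(340,168) and thick end (370,272)-(327,284). The petri dish lies to the left and the vial to the right.

```bash
python3 - <<'E'
from h import *
np.set_printoptions(precision=4,suppress=True)
im=dict(np.load("wrist_cal.npz"));im["k1"]=float(im["k1"])
p=cv2.imread("pics/wrist0.png");hsv=cv2.cvtColor(p,cv2.COLOR_BGR2HSV)
m=cv2.inRange(hsv,(8,150,150),(16,255,255))
n,l,s,c=cv2.connectedComponentsWithStats(m);i=1+s[1:,4].argmax();print(s[i])
w=cv2.boxPoints(cv2.minAreaRect(np.argwhere(l==i)[:,::-1].astype(np.float32)));print(w)
m=cv2.inRange(hsv,(24,100,80),(35,255,255));m[:,:270]=0;m[:100]=0;m[150:]=0
ys,xs=np.nonzero(m);d=((xs.min()+xs.max())/2,(ys.min()+ys.max())/2);print("dot px",d,xs.min(),xs.max(),ys.min(),ys.max())
D=at_z(im,d,.102);print("dot",D)
h=at_z(im,[(342,151),(70,206)],.102);print("heatcorners",h); e=h[1]-h[0];a=np.arctan2(-e[1],-e[0]);print("yaw",a)
o=sorted(map(tuple,w),key=lambda q:q[1])
thin=at_z(im,o[:2],.003);thick=at_z(im,o[2:],.019);print(thin,thick,np.linalg.norm(thin[0]-thin[1]),np.linalg.norm(thick[0]-thick[1]))
t=thin.mean(0)[:2];k=thick.mean(0)[:2];print("thin",t,"thick",k,"len",np.linalg.norm(t-k))
wy=np.arctan2(-(t-k)[0],(t-k)[1]);print("wedge yaw",wy)
for A in (a,):
  R=np.array([[np.cos(A),-np.sin(A)],[np.sin(A),np.cos(A)]])
  org=D[0,:2]-R@[.09,-.075];print("heater origin",org,"wedge in heater: thin",R.T@(t-org),"thick",R.T@(k-org))
  f=lambda x,y:org+R@[x,y]
  print("final back",f(.09,-.157), "corner chk",f(.12,-.1),f(-.12,-.1))
  for nm,q,z in(("vial",(.758,-.045),0),("petri",(.522,-.115),0)):print(nm,R.T@(np.array(q)-org))
E
```

```text
[ 295  168   75  116 5023]
[[294.5259 180.3997]
 [339.2648 167.1438]
 [370.3165 271.9433]
 [325.5776 285.1992]]
dot px (np.float64(300.0), np.float64(127.0)) 285 315 112 142
dot [[0.6367 0.0592 0.102 ]]
heatcorners [[ 0.6694  0.0407  0.102 ]
 [ 0.4421 -0.0038  0.102 ]]
yaw 0.19308391756457013
[[ 0.6736  0.0132  0.003 ]
 [ 0.6254 -0.0012  0.003 ]] [[ 0.7089 -0.1015  0.019 ]
 [ 0.6592 -0.1176  0.019 ]] 0.05026370489670724 0.05218567179853478
thin [0.6495 0.006 ] thick [ 0.6841 -0.1095] len 0.12054565472069828
wedge yaw 0.2907506813783821
heater origin [0.5339 0.1155] wedge in heater: thin [ 0.0924 -0.1297] thick [ 0.1041 -0.2497]
final back [ 0.6524 -0.0213] corner chk [0.6709 0.0404] [ 0.4354 -0.0056]
vial [ 0.1891 -0.2005]
petri [-0.056 -0.224]
```

send_rows:
  targets: [-0.3,2,-2.5,0.1,-0.5,2,-3,0.1,-0.5,1.9,-3,0.09,0,0,-1,0,0,0,0,0,0,0,0,0]
  jaw: 255
  squeeze: 10

```text
t: 2.3
position: [0.6377, 0.0574, 0.1239]
tool_rot: [0.599, 0.801, -0.0, 0.001]
ft_force: [-0.1, -0.3, 1.5]
finger_gap: 0.0575
grip_force: 0.0
```

```bash
python3 - <<'E'
from h import *
im=viewer.get_image("wrist");save(im,"w1.png")
T=np.array(im["camera_from_world"]);print(-T[:3,:3].T@T[:3,3])
o=sensors.get_obs();print(o["position"],o["ft_force"],o["finger_gap"],o["t"])
print(proj(im,[o["position"],[.6367,.0592,.102],[.6709,.0404,.102]]))
E
```

```text
[0.61790642 0.12477243 0.28962156]
[0.6386357  0.05693153 0.125061  ] [0.83498057 0.65734381 0.58329735] 0.053257489031398104 2.35
[[318.59137093 259.82937627]
 [316.2419758  238.6896608 ]
 [363.95442303 283.89591188]]
```

View pics/w1.png

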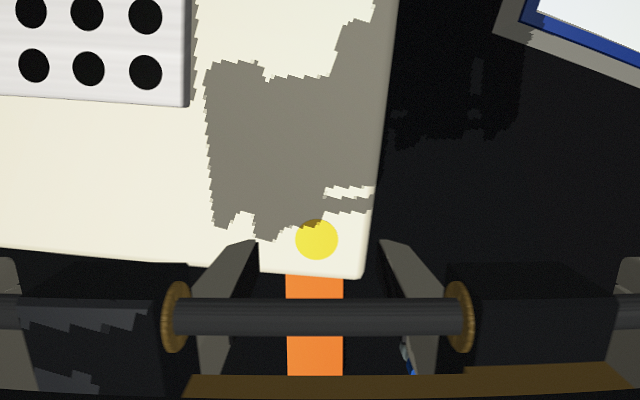

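The dot sits at pixel (317,239), matching my estimate, and the fingers are still closing. Next I lower close to the dot.

send_rows:
  targets: [-0.15,0.2,0,0,0,0,0,0,0,0,0,0,0,0,0,0,0,0,-0.8,0,0,0,-0.8,0,0,0,-0.2,0,0,0,0,0,0,0,0,0]

```text
t: 3.1
position: [0.6352, 0.061, 0.105]
tool_rot: [0.598, 0.802, -0.0, -0.0]
ft_force: [0.2, 0.5, 0.4]
finger_gap: 0.0006
grip_force: 0.0
```

send_rows:
  targets: [0.1,-0.1,-0.1,0,0,0,-0.1,0,0,0,-0.1,0,0,0,-0.05,0,0,0,0,0,0,0,0,0]

```text
t: 3.6
position: [0.6366, 0.0599, 0.1024]
tool_rot: [0.598, 0.802, 0.0, 0.0]
ft_force: [-0.1, -0.8, 1.3]
finger_gap: 0.0007
grip_force: 0.6
```

send_rows:
  targets: [0,0,-0.1,0,0,0,-0.1,0,0.08,-0.06,-0.1,0,0.08,-0.06,-0.1,0,0,0,0,0]

```text
t: 4.02
position: [0.6394, 0.0578, 0.0987]
tool_rot: [0.598, 0.802, 0.0, 0.001]
ft_force: [1.0, -2.5, 5.7]
finger_gap: 0.0006
grip_force: 2.8
```

send_rows:
  targets: [0.08,-0.06,-0.1,0,0.08,-0.06,-0.1,0,0.08,-0.06,-0.1,0,0.08,-0.06,-0.1,0,0.0,0.0,0,0]

```text
t: 4.43
position: [0.6424, 0.0554, 0.0945]
tool_rot: [0.598, 0.802, 0.0, 0.001]
ft_force: [2.8, -2.6, 6.0]
finger_gap: 0.0006
grip_force: 2.8
```

send_rows:
  targets: [0.08,-0.06,-0.1,0,0.08,-0.06,-0.1,0,0.0,0.0,0,0]

```text
t: 4.68
position: [0.6431, 0.0549, 0.0934]
tool_rot: [0.598, 0.802, 0.0, 0.0]
ft_force: [-1.2, -3.3, 10.0]
finger_gap: 0.0007
grip_force: 4.9
```

Rocked to the stop. Now I release along the same path.

send_rows:
  targets: [-0.16,0.12,0.2,0,-0.16,0.12,0.2,0,-0.16,0.12,0.2,0,-0.16,0.12,0.2,0,0,0,0.2,0,0,0,0.5,0,0,0,1,0,0,0,2,0]

```text
t: 5.35
position: [0.6336, 0.0609, 0.1347]
tool_rot: [0.597, 0.802, -0.002, -0.003]
ft_force: [1.0, -0.3, -0.6]
finger_gap: 0.0005
grip_force: 0.0
```

```bash
python3 - <<'E'
from h import *
im=viewer.get_image("wrist");save(im,"w2.png")
np.savez("w2_cal.npz",**{k:im[k] for k in["intrinsics","k1","camera_from_world"]})
o=sensors.get_obs();print(o["position"],o["ft_force"],o["t"])
print(proj(im,[[.6367,.0592,.102],[.6709,.0404,.102]]))
E
```

```text
[0.63735737 0.06134991 0.14057047] [1.14294405 1.02602737 2.38150741] 5.4
[[321.79875408 239.92744693]
 [366.66629325 283.09706075]]
```

View pics/w2.png

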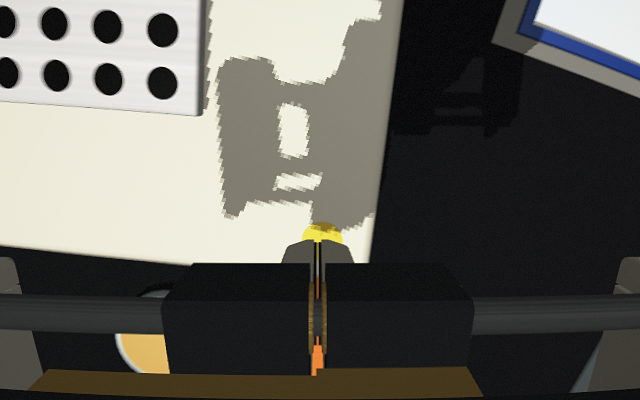

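The heater is back where it was. Next I go behind the wedge's thick end.

send_rows:
  targets: [0.9,-3.3,0,0,0.9,-3.3,0,0,0.9,-3.3,0,0,0.9,-3.3,0,0,0.9,-3.3,0,0,1.1,-3.4,0,0,0,0,-3,0,0,0,-4,0,0,0,-3,0,0,0,0,0,0,0,0,0]

```text
t: 6.32
position: [0.691, -0.1379, 0.0352]
tool_rot: [0.597, 0.802, -0.001, -0.002]
ft_force: [-0.1, -0.6, 0.4]
finger_gap: 0.0003
grip_force: 0.0
```

```bash
python3 - <<'E'
from h import *
np.set_printoptions(precision=4,suppress=True)
im=viewer.get_image("wrist");save(im,"w3.png")
o=sensors.get_obs();print(o["position"],o["ft_force"],o["t"])
d=np.array([-.287,.958]);n=np.array([.958,.287]);k=np.array([.6841,-.1095])
P=[[*(k+a*.12*d+b*.025*n),.019-.016*a] for a in(0,1) for b in(-1,1)]
p=cv2.imread("pics/w3.png");hsv=cv2.cvtColor(p,cv2.COLOR_BGR2HSV)
print(proj(im,P))
for q in proj(im,P):cv2.circle(p,tuple(int(v) for v in q),3,(255,0,255),-1)
cv2.imwrite("pics/w3.png",p)
E
```

```text
[ 0.6931 -0.1383  0.0378] [ 0.2292 -0.0607  0.555 ] 6.3667
[[272.2227 193.2841]
 [368.1636 193.2478]
 [269.8814 -48.8979]
 [370.4172 -49.1393]]
```

View pics/w3.png

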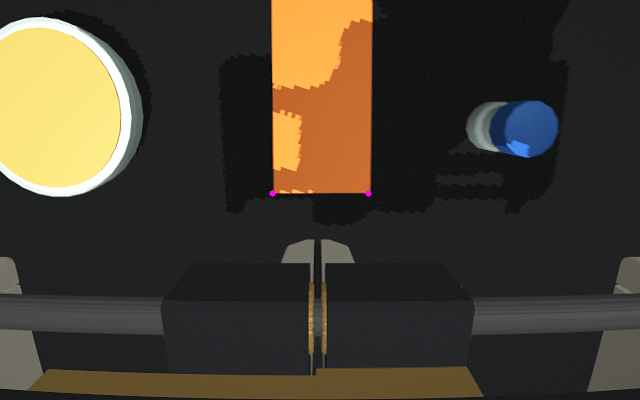

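The wedge's predicted back corners match at (272,193) and (368,193), and the fingers are centred on it. The petri dish and vial are clear, so I lower and push.

send_rows:
  targets: [0,0,-1.5,0,0,0,-1.4,0,-0.29,0.96,0,0,-0.29,0.96,0,0,-0.23,0.77,0,0,-0.23,0.77,0,0,-0.23,0.77,0,0,-0.23,0.77,0,0,-0.23,0.77,0,0,-0.23,0.77,0,0,-0.17,0.57,0,0,-0.12,0.38,0,0]

```text
t: 7.37
position: [0.6698, -0.0627, 0.0082]
tool_rot: [0.597, 0.802, 0.0, -0.0]
ft_force: [0.5, -0.6, 0.7]
finger_gap: 0.0005
grip_force: 0.5
```

send_rows:
  targets: [-0.12,0.38,0,0,-0.12,0.38,0,0,-0.09,0.28,0,0,0,0,0,0]

```text
t: 7.7
position: [0.6664, -0.0527, 0.008]
tool_rot: [0.597, 0.802, 0.0, -0.0]
ft_force: [0.1, 0.4, 0.4]
finger_gap: -0.0
grip_force: 0.0
```

send_rows:
  targets: [-0.09,0.29,0,0,-0.09,0.29,0,0,-0.09,0.29,0,0,-0.09,0.29,0,0,-0.06,0.19,0,0,-0.06,0.19,0,0]

```text
t: 8.2
position: [0.6616, -0.0377, 0.008]
tool_rot: [0.597, 0.802, 0.0, -0.0]
ft_force: [0.6, -1.1, 0.1]
finger_gap: 0.0006
grip_force: 0.2
```

```bash
python3 - <<'E'
from h import *
im=viewer.get_image("wrist");save(im,"w4.png")
o=sensors.get_obs();print(o["position"],o["ft_force"],o["t"])
E
```

```text
[ 0.66155637 -0.03715098  0.00801748] [ 0.0026497  -0.11132949 -0.5715547 ] 8.25
```

View pics/w4.png

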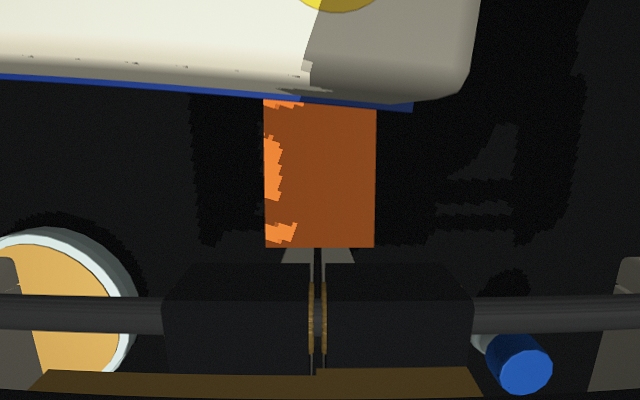

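The wedge goes in straight, its back edge at (265-375,247), with about 11 mm left.

send_rows:
  targets: [-0.04,0.14,0,0,-0.04,0.14,0,0,-0.04,0.14,0,0,-0.03,0.1,0,0,-0.03,0.1,0,0]

```text
t: 8.67
position: [0.6601, -0.032, 0.0082]
tool_rot: [0.598, 0.802, -0.0, -0.0]
ft_force: [0.6, -0.1, -0.7]
finger_gap: 0.0005
grip_force: 0.2
```

send_rows:
  targets: [-0.03,0.1,0,0,-0.03,0.1,0,0,-0.015,0.05,0,0,0,0,0,0]

```text
t: 9.0
position: [0.6593, -0.0293, 0.0082]
tool_rot: [0.597, 0.802, 0.0, -0.0]
ft_force: [-0.5, 1.3, 1.5]
finger_gap: 0.0005
grip_force: 0.0
```

send_rows:
  targets: [-0.03,0.1,0,0,-0.015,0.05,0,0,0,0,0,0]

```text
t: 9.25
position: [0.659, -0.0284, 0.0082]
tool_rot: [0.598, 0.802, -0.0, 0.0]
ft_force: [0.1, -1.2, -0.4]
finger_gap: 0.0005
grip_force: 0.5
```

send_rows:
  targets: [-0.03,0.1,0,0,-0.015,0.05,0,0,0,0,0,0]

```text
t: 9.5
position: [0.6587, -0.0278, 0.0082]
tool_rot: [0.598, 0.802, -0.0, 0.001]
ft_force: [0.8, -2.1, -0.1]
finger_gap: 0.0
grip_force: 1.5
```

send_rows:
  targets: [-0.02,0.07,0,0,-0.015,0.05,0,0,0,0,0,0]

```text
t: 9.75
position: [0.6584, -0.0273, 0.0082]
tool_rot: [0.598, 0.802, -0.001, 0.001]
ft_force: [1.1, -3.8, -1.6]
finger_gap: 0.0004
grip_force: 2.5
```

send_rows:
  targets: [-0.02,0.07,0,0,-0.01,0.04,0,0,0,0,0,0]

```text
t: 10.0
position: [0.6584, -0.0271, 0.0082]
tool_rot: [0.598, 0.801, -0.001, 0.002]
ft_force: [2.0, -6.0, -0.8]
finger_gap: 0.0006
grip_force: 3.0
```

send_rows:
  targets: [-0.02,0.07,0,0,-0.01,0.04,0,0,0,0,0,0]

```text
t: 10.25
position: [0.6582, -0.0269, 0.0082]
tool_rot: [0.598, 0.801, -0.001, 0.002]
ft_force: [1.4, -5.4, -1.2]
finger_gap: 0.0006
grip_force: 3.5
```

send_rows:
  targets: [-0.03,0.1,0,0,-0.01,0.03,0,0,0,0,0,0]

```text
t: 10.5
position: [0.658, -0.0267, 0.0082]
tool_rot: [0.599, 0.801, -0.002, 0.003]
ft_force: [2.4, -8.6, -2.3]
finger_gap: 0.0003
grip_force: 4.1
```

Snug at about 9 N, within a millimetre of the expected spot. I back off, lift and return above the dot.

send_rows:
  targets: [0.15,-0.5,0,0,0.3,-1,0,0,0.4,-1.4,0,0,0.3,-1,0,0,0,0,3.5,0,0,0,4,0,0,0,4,0,0,0,1.3,0,0,0,0,0,0,0,0,0]

```text
t: 11.33
position: [0.6688, -0.0615, 0.1369]
tool_rot: [0.598, 0.802, 0.0, 0.0]
ft_force: [-0.1, 0.0, -0.3]
finger_gap: 0.0004
grip_force: 0.0
```

```bash
python3 - <<'E'
from h import *
np.set_printoptions(precision=4,suppress=True)
im=viewer.get_image("wrist");save(im,"w5.png")
o=sensors.get_obs();print(o["position"],o["ft_force"],o["t"])
p=cv2.imread("pics/w5.png");hsv=cv2.cvtColor(p,cv2.COLOR_BGR2HSV)
m=cv2.inRange(hsv,(24,120,80),(35,255,255))
n,l,s,c=cv2.connectedComponentsWithStats(m);i=np.argsort(-s[1:,4])[:3]+1;print(s[i],c[i]);print(at_z(im,c[i],.102))
print(proj(im,[[.6367,.0592,.102],[.6709,.0404,.102]]))
E
```

```text
[ 0.6677 -0.0614  0.1351] [-0.0053 -0.1717 -1.577 ] 11.3833
[[ 301    0   46   29 1084]] [[323.2565  11.9253]]
[[0.6375 0.0553 0.102 ]]
[[323.8859   3.6495]
 [375.536   60.3251]]
```

View pics/w5.png

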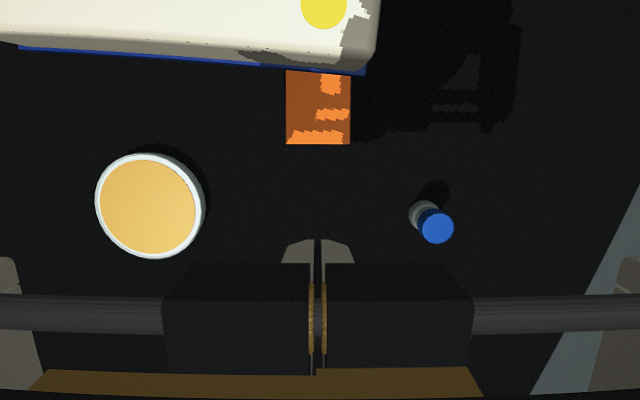

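The wedge is under the foot with its back edge at (286-350,144). The dot is clipped at the top of the picture, but its lower edge at row 28 puts its centre at about (323,5), as predicted, so the heater has not moved.

send_rows:
  targets: [-0.7,3,0,0,-0.8,3,0,0,-0.8,3,0,0,-0.8,3,0,0,0,0,-1,0,0,0,-1,0,0,0,-0.7,0,0,0,0,0,0,0,0,0,0,0,0,0]

```text
t: 12.22
position: [0.6379, 0.0573, 0.1088]
tool_rot: [0.599, 0.801, -0.0, 0.0]
ft_force: [0.0, -0.0, 0.4]
finger_gap: 0.0003
grip_force: 0.0
```

send_rows:
  targets: [-0.1,0.15,-0.2,0,0,0,-0.2,0,0,0,-0.1,0,0,0,-0.1,0,0,0,-0.1,0,0,0,0,0]

```text
t: 12.72
position: [0.6367, 0.0606, 0.1025]
tool_rot: [0.598, 0.802, 0.0, 0.0]
ft_force: [-0.5, -0.1, 1.5]
finger_gap: 0.0003
grip_force: 0.8
```

send_rows:
  targets: [0,0,-0.1,0,0,0,-0.1,0,0,0,-0.05,0,0,0,0,0]

```text
t: 13.05
position: [0.6367, 0.0606, 0.1023]
tool_rot: [0.598, 0.802, 0.0, 0.0]
ft_force: [-3.4, -1.0, 12.8]
finger_gap: 0.0005
grip_force: 6.0
```

send_rows:
  targets: [0,0,0.04,0,0,0,0,0,0,0,0,0,0,0,0,0,0,0,0,0,0,0,0,0,0,0,0,0,0,0,0,0]

```text
t: 13.72
position: [0.6367, 0.0606, 0.1023]
tool_rot: [0.598, 0.802, 0.0, 0.0]
ft_force: [-3.5, -0.8, 10.2]
finger_gap: 0.0005
grip_force: 5.2
```

The dot holds at 102 mm under 10 N, so the heater is steady.

```bash
python3 -c "
from rig import order
print(order.hand_in())"
```

```text
the job is handed in; nothing more can be done
None
```

The job is handed in: the heater rocked when first pressed, the wedge is now snug under the short foot (last push about 9 N), and the dot held steady at about 10 N with the finger still pressing.

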